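Wedge a test sieve tight on the shaker

ROBOT

A 7-joint arm with a two-finger parallel gripper is mounted at the origin on the work surface. World frame = base frame: x ahead of the robot, y to its left, z up, the work surface at z = 0. Lengths are in m, angles in rad, forces in N, time in s.
With the tool pointing down it reaches from about 0.425 to 0.925 m from the base axis. Payload 6.8 kg.
Tool frame: the origin (TCP) lies midway between the tips of the shut fingers; the grasp point (between the pads) lies 19 mm behind it; z points along the fingers, y is the direction in which the jaws open and shut (so a half turn about z gives the same grasp; the last joint's range is limited). The gripper opens to 85 mm and grips with 20 to 120 N. Pads are 22 mm wide; open, the fingers measure 114 mm over their backs; the gripper's body (76 mm by 85 mm) begins 54 mm behind the grasp point. The pads swing forward as they close: fully open they stand 13 mm farther back than shut.
Start: joints at [1.071, 0.477, 0.022, 1.555, -0.011, 1.109, -0.083], TCP at [0.258, -0.624, 0.196] pointing down, gripper open.
Joint ranges: [-2.96, 2.96], [-0.34, 2.1], [-1.41, 1.46], [0.24, 2.44], [-1.37, 4.51], [0.17, 1.92], [-2.96, 2.96]. Speed limits (rad/s): [2.39, 2.39, 3.14, 3.14, 3.14, 3.14, 3.14].

INTERFACE

Orientations are given as a rotation vector (axis times angle).
In Python, from bench import r gives the robot as it stands. The module is installed in compiled form; this text tells all that it offers.
- The arm moves only by the tool play_rows, never from a script. Its argument "plan" is a list of rows, each a list of 7 numbers: the shift along the world's x, y, z in mm, then the turn, a rotation vector about the world's x, y, z in rad, then the finger opening in mm, from 0 to 85.4. A call has 1 to 12 rows; each row is the pose to reach, as a shift and turn from the pose commanded when the call began; what a row does not reach only later rows make up. A row lasts 1/10 s, in which the tool goes at most 50 mm and 8.59 degrees, less where a joint would pass 70% of its speed; a pose out of reach is approached as far as the arm can. A call with a gripper value outside its range is refused whole. The fingers move at their own pace and stop on an object; "grip_force" is the grip in N (left out, the last holds). Time passes only in rows, so rows that repeat a pose let the fingers close. It gives the time, the measured TCP pose, the force and the opening at its end, in the units of the state.
- r.get_obs(): the state, without advancing time (a new reading comes with each control period).
- r.grab_frame(name): name is "scene" or "top" or "wrist"; returns a dict with "color" (384x512x3 uint8, blue, green, red), "z_map" (384x512 float32, m along the optical axis (not along the pixel's ray), 0 where there is no reading), "camera_matrix" (3x3 intrinsics, pixels), "R" (3x3) and "t" (3): a world point X has camera coordinates R X + t. Camera axes: x right, y down, z forward; pixel columns grow to the right and rows downward; lengths in m; the calibration is good to about 2 mm. A picture is of the moment at which its call begins.
- r.hand_in(): hands the job in, once; it reports no verdict.
The state is a dict: "clock": time; "joints": joint angles; "qvel": joint speeds; "tau": joint torques, N m; "tcp_pos": TCP position; "orientation": TCP orientation; "contact_force": force on the tool from outside, world axes, zero at the start; "moment": the same for the moment, N m; "grip_width": finger opening in m.
Only numpy, scipy, OpenCV 4.12 (cv2) and the standard library are available. Lean on these libraries where they do the work, as an engineer would, in place of code of your own. Each camera call takes 0.05 s, during which the arm holds its last target.

TASK

The round sieve sits loose on the shaker. Take the wooden mallet and knock the metal wedge further into its slot with separate light, square taps on the middle of its thick end, drawing the mallet clear between taps, until it goes no further and clamps the sieve tight. Do not batter it, do not touch the wedge with the gripper and leave the other things alone; then lay the mallet back down flat on its rubber mat.

Things in the scene. Friction and masses are not known exactly. Their poses are not given: they have to be found in the camera images.
- mallet: Wooden mallet lying level, about 240 g. Head: box 44 wide (x), 84 long (y), 44 high; the striking faces are its ends at y = +42 and -42. Handle: bar 22 wide (y), 24 high, from the head to x = -137, its axis 22 above the underside; then an end block 30 wide, 44 high, to x = -155. Origin: centre of the head's underside; x points from handle to head. Balance point about x = -31.
- mat: Flat rubber mat on the bench, 210 (x) by 140 (y) by 6 thick, fixed. Origin: centre of its underside. The mallet starts on it and goes back on it, head and handle any way round. The mat lies left or right of the shaker, an aluminium tray on the other side.
- shaker: Sieve shaker: fixed low black base with a steel deck, 300 (x) by 320 (y), deck top 80 above the bench. Origin: centre of its underside; the front edge (x = -150) faces the robot. A dark rail 30 high stands on the deck from x = -150 to -20, y = +108 to +130. The wedge slot lies between its inner face (y = +108) and the shoe; the wedge goes in along +x.
- wedge: Aluminium wedge, 165 long, 30 high, 200 g, lying on the deck in the slot, thick end (29.6 wide) towards the robot, jutting 48 to 60 over the deck's front edge at the start; tapers 1 in 8 to 9 wide at the tip. Origin: middle of the thick end's lower edge; x points to the tip (the way to drive it), z up; the straight side (y = +15) lies along the rail.
- wedge_butt (a point): Centre of the wedge's thick end face, the point to strike, 15 above the deck; axes as the wedge. The wedge slides easily at first (under 4 N), then, after some 8 to 55 mm that cannot be told from the poses, becomes tight within a few mm. Taps that peak at 15 to 25 N when it is tight seat it; no blow above 60 N. A mallet pressed on against a tight wedge turns askew in the grip.
- shoe: Steel clamp shoe, about 112 long, 30 high, that slides on the deck between wedge and sieve and presses on the sieve, towards the shaker's -y. Its origin is where the shaker's is, and moves with the shoe.
- sieve: Round aluminium test sieve, 200 across, 55 high, 600 g, standing loose on the deck between the shoe and two rubber-faced stops. Origin: centre of its underside.
- mallet_head (a point): Centre of the mallet's head; axes as the mallet.
- cup: Aluminium sample cup, 72 across, 75 high, loose on the bench near the shaker's front; leave it alone. Origin: centre of its underside.
- jar: Capped amber jar, 70 across, 85 high, right of the shaker; leave it alone. Origin: centre of its underside.
- scraper: Flat scraper 220 long, 20 high, lying left of the shaker; leave it alone.
- brush: Flat hand brush 200 long, 16 high, lying on the bench in front of the shaker; leave it alone.
- weight: Brass weight, 26 across, 36 high, on the deck's front right corner; leave it alone. Origin: centre of its underside.
- block: Small wooden block 50 by 35 by 30 lying in the aluminium tray; leave it alone.
Not all that is in view belongs to the job. There is more than one size of the mallet; the job needs the smaller.

How it is judged:
By the outcome, as a careful person would: the job done as asked, in the order asked, and still so for the second after the job is handed in, with the robot touching nothing.
It also fails if it takes over 67 s, if anything falls off the work surface, if the arm or the gripper's body presses on something with over 40 N, if the wrist force passes 120 N, or if a joint passes its speed limit or range.

## Working session

There is one attempt and no reset: what is moved stays moved. The work goes in short steps, Python scripts to look and compute and a tool call to move; the robot and the scene stay as the last step left them, time stands still between calls to the robot, and variables do not carry over. Pictures are saved under pics/ and viewed, and the job is handed in when it is done.

Besides the shell and the picture viewer there is one more tool, called after "Call:" as name(argument=value, ...), one argument or row to a line, values as JSON. play_rows: Moves the arm, as the interface text tells. Its arguments: {"type":"object","properties":{"plan":{"type":"array"},"grip_force":{"type":"number"}},"required":["plan"]}

```bash
mkdir -p pics; cat > h.py <<'E'
import numpy as np,cv2
from bench import r
def save(name,fn):
    f=r.grab_frame(name); np.savez(''+fn+'.npz',**f); cv2.imwrite('pics/'+fn+'.png',f['color']); return f
def load(fn): return dict(np.load(''+fn+'.npz'))
def px(f,u,v,d=None):
    K=f['camera_matrix']; 
    if d is None: d=f['z_map'][int(v),int(u)]
    c=np.array([(u-K[0,2])/K[0,0]*d,(v-K[1,2])/K[1,1]*d,d]); return f['R'].T@(c-f['t'])
def pz(f,u,v,z):
    K=f['camera_matrix']; c=np.array([(u-K[0,2])/K[0,0],(v-K[1,2])/K[1,1],1]); o=-f['R'].T@f['t']; d=f['R'].T@c
    return o+d*(z-o[2])/d[2]
def proj(f,X):
    p=f['camera_matrix']@(f['R']@np.array(X)+f['t']); return p[:2]/p[2]
E
python3 - <<'E'
from h import *
for n in('scene','top','wrist'): f=save(n,n+'0'); print(n,(-f['R'].T@f['t']).round(3))
o=r.get_obs(); print(o)
E
```

```text
scene [ 0.997 -0.461  0.957]
top [ 0.278 -0.01   1.596]
wrist [ 0.323 -0.597  0.373]
{'clock': 0.15, 'joints': array([ 1.07087974,  0.47763156,  0.02236548,  1.55619163, -0.0114889 ,
        1.10928326, -0.0831335 ]), 'qvel': array([ 2.39681666e-03, -1.68479760e-03,  6.66810851e-06, -3.11195491e-03,
        6.99236175e-04,  6.66497117e-04, -1.52350401e-03]), 'tau': array([ 2.43631323e-03, -5.96923256e+01,  1.60981581e+00, -2.81489664e+01,
        1.26333014e-02,  6.54370466e-03,  2.73844529e-05]), 'tcp_pos': array([ 0.25755313, -0.62340507,  0.19474896]), 'orientation': array([-3.08020006e+00, -6.11233642e-01,  5.99739890e-04]), 'contact_force': array([-0.16539854, -0.70141114,  0.22662809]), 'moment': array([-0.00483765, -0.01223095,  0.00586385]), 'grip_width': 0.08519900856137365}
```

View pics/scene0.png

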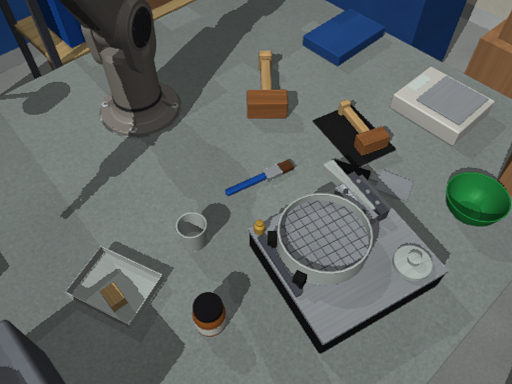

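View pics/top0.png

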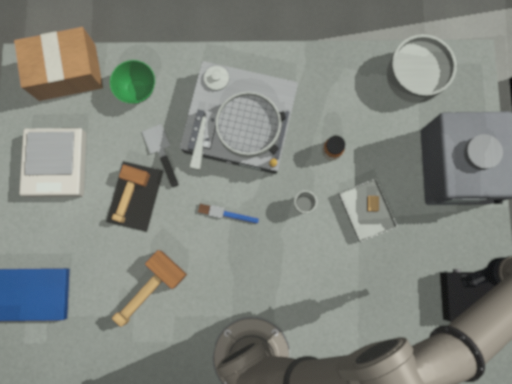

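View pics/wrist0.png

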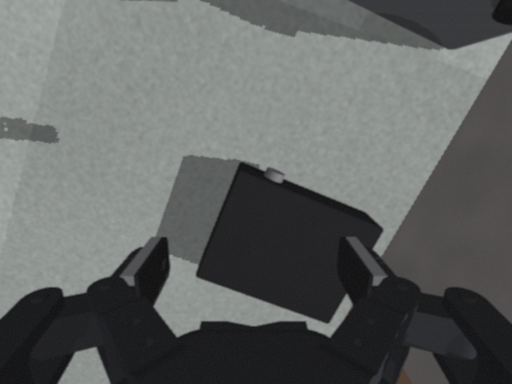

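Two mallets are in view: one off the mat at scene (267,90), top (150,288), and a smaller one on the dark mat at scene (365,130), top (130,190). The one on the mat fits. I'll confirm it in enlarged crops.

```bash
python3 - <<'E'
from h import *
f=load('top0'); c=f['color']
a=cv2.resize(c[150:240,95:215],None,fx=6.5,fy=6.5,interpolation=cv2.INTER_CUBIC); cv2.imwrite('pics/c1.png',a)
b=cv2.resize(c[55:180,175:300],None,fx=4.8,fy=4.8,interpolation=cv2.INTER_CUBIC); cv2.imwrite('pics/c2.png',b)
g=load('scene0')['color']
d=cv2.resize(g[80:290,230:460],None,fx=2.8,fy=2.8,interpolation=cv2.INTER_CUBIC); cv2.imwrite('pics/c3.png',d)
E
```

```text
(no output)
```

View pics/c1.png

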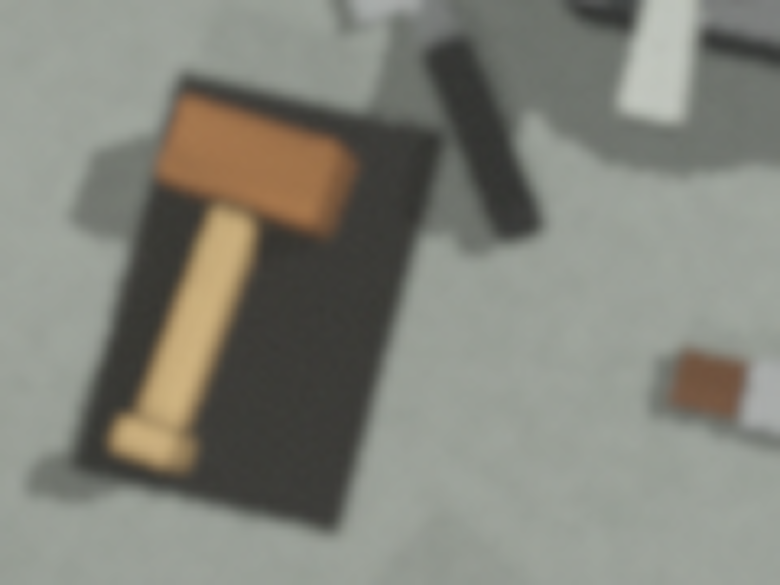

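View pics/c2.png

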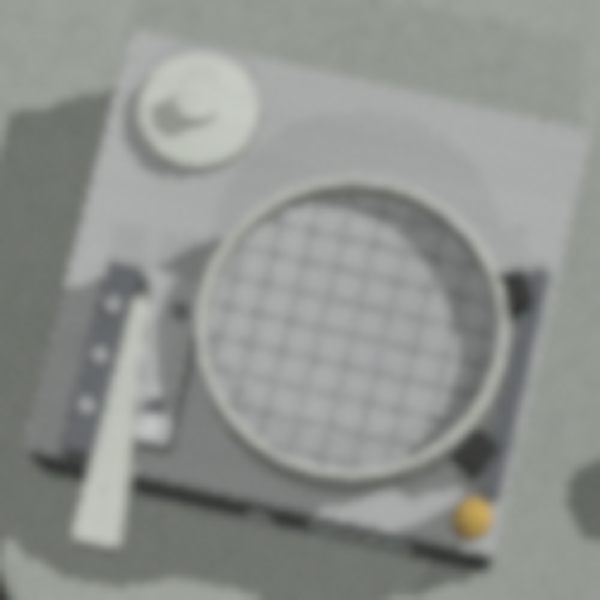

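View pics/c3.png

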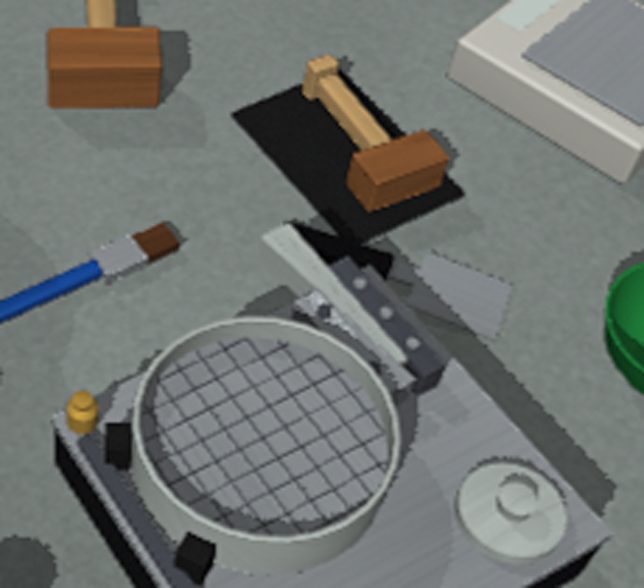

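The crops show the mallet on the mat at top (110–150,165–222) with the smaller head. The wedge's thick end is at top (195,168). Next I'll measure from depth.

```bash
python3 - <<'E'
from h import *
def cloud(f):
    K=f['camera_matrix'];z=f['z_map'];v,u=np.mgrid[0:384,0:512]
    c=np.stack([(u-K[0,2])/K[0,0]*z,(v-K[1,2])/K[1,1]*z,z],-1)
    return (c-f['t'])@f['R']
for n in('top0','scene0'):
    f=load(n);P=cloud(f);ok=f['z_map']>0
    c=f['color'].astype(int)
    print(n,f['camera_matrix'][0,0])
    def rect(m,nm):
        m=m&ok; q=(P[m][:,:2]*1000).astype(np.float32)
        (cx,cy),(w,h),a=cv2.minAreaRect(q); print(nm,m.sum(),'c',round(cx,1),round(cy,1),'wh',round(w,1),round(h,1),'a',round(a,2),'z med',np.median(P[m][:,2]).round(4))
    # known approximate regions from top px
    X,Y,Z=P[...,0],P[...,1],P[...,2]
    if n=='top0':
        a=pz(f,130,190,0.03); w=pz(f,195,168,.11); s=pz(f,240,118,.08);cu=pz(f,305,202,.07)
        print(a,w,s,cu)
    br=(c[...,2]-c[...,0]>35)
    near=(abs(X-a[0])<.15)&(abs(Y-a[1])<.12)
    rect(near&br&(Z>.046)&(Z<.056)&(X>a[0]+.0),'head')
    rect(near&br&(Z>.03)&(Z<.046)&(X<a[0]+.02),'handle')
    rect(near&(c.sum(-1)<200)&(Z<.02),'mat')
    nw=(abs(X-w[0]-.06)<.12)&(abs(Y-w[1])<.08)
    rect(nw&(Z>.1)&(Z<.12)&(c.min(-1)>150),'wedge')
    ns=(abs(X-s[0])<.25)&(abs(Y-s[1])<.25)
    rect(ns&(Z>.072)&(Z<.086),'deck')
    rect((abs(X-cu[0])<.06)&(abs(Y-cu[1])<.06)&(Z>.068),'cup')
E
```

```text
top0 490.28626120992834
[0.52689116 0.38601938 0.03      ] [0.58118163 0.16716483 0.11      ] [0.74921088 0.02814817 0.08      ] [ 0.47744947 -0.17428358  0.07      ]
head 287 c 573.2 372.9 wh 84.4 43.7 a 70.43 z med 0.0498
handle 260 c 494.5 394.8 wh 46.5 142.3 a 60.03 z med 0.0385
mat 1498 c 531.3 358.6 wh 159.8 247.8 a 75.96 z med 0.0052
wedge 500 c 668.5 129.8 wh 68.5 184.6 a 76.05 z med 0.109
deck 3835 c 718.8 -23.8 wh 446.2 357.8 a 76.05 z med 0.0794
cup 97 c 477.4 -175.7 wh 68.6 70.1 a 44.26 z med 0.0735
scene0 460.2996857685126
head 337 c 574.2 372.7 wh 84.8 47.3 a 70.36 z med 0.0488
handle 284 c 497.6 392.8 wh 47.7 138.1 a 59.92 z med 0.0382
mat 1936 c 539.0 359.4 wh 173.2 279.9 a 76.24 z med 0.005
wedge 415 c 660.7 148.2 wh 32.7 163.2 a 76.09 z med 0.1085
deck 8335 c 715.6 -24.6 wh 449.6 360.9 a 76.28 z med 0.0788
cup 214 c 478.3 -176.5 wh 69.8 70.9 a 77.82 z med 0.073
```

```bash
python3 - <<'E'
from h import *
t=load('top0');s=load('scene0')
T=lambda x,y:(x/6.5+95-.4,y/6.5+150-.4)
for nm,p,z in[('head TL',(182,95),.05),('head BL',(160,178),.05),('endblk',(118,425),.05),('endblk BL',(108,450),.05),('endblk BR',(190,472),.05),('mat TL',(183,72),.006),('mat TR',(438,135),.006),('mat BR',(335,530),.006),('mat BL',(78,465),.006)]:
    print(nm,(pz(t,*T(*p),z)[:2]*1000).round(1))
T=lambda x,y:(x/4.8+175-.4,y/4.8+55-.4)
for nm,p,z in[('butt L',(72,538),.11),('butt R',(122,547),.11),('tip',(143,296),.11),('deck FL',(32,452),.08),('deck FR',(488,562),.08),('deck BL',(135,30),.08),('deck BR',(590,128),.08),('weight',(473,512),.116),('rail FL',(65,450),.11),('rail BL',(113,262),.11)]:
    print(nm,(pz(t,*T(*p),z)[:2]*1000).round(1))
T=lambda x,y:(x/2.8+230-.3,y/2.8+80-.3)
for nm,p,z in[('S butt R',(262,237),.11),('S butt L',(293,222),.11),('S tip',(405,362),.11),('S deckFL?',(310,290),.08),('S head corner',(347,160),.05),('S head far',(432,133),.05)]:
    print(nm,(pz(s,*T(*p),z)[:2]*1000).round(1))
E
```

```text
head TL [607.9 407.2]
head BL [566.2 416.7]
endblk [444.1 433.2]
endblk BL [432.  437.6]
endblk BR [420.9 397.4]
mat TL [629.2 418.9]
mat TR [595.4 288.4]
mat BR [395.3 335.9]
mat BL [429.  465.1]
butt L [585.5 183.9]
butt R [579.3 151.7]
tip [746.5 139.2]
deck FL [649.8 214.8]
deck FR [573.2 -85.2]
deck BL [943.3 148.8]
deck BR [ 870.9 -158.9]
weight [599.  -74.3]
rail FL [643.6 189. ]
rail BL [769.8 159. ]
S butt R [581.5 154.1]
S butt L [588.4 186.4]
S tip [747.2 139.3]
S deckFL? [635.3 161.1]
S head corner [542.8 330. ]
S head far [576.3 418.7]
```

Call:
play_rows(
  plan=[
    [50,60,30,0,0,0.15,85],
    [90,110,50,0,0,0.3,85],
    [130,160,50,0,0,0.45,85],
    [170,210,50,0,0,0.6,85],
    [210,260,50,0,0,0.75,85],
    [240,310,50,0,0,0.9,85],
    [260,360,50,0,0,1.05,85],
    [270,400,50,0,0,1.2,85],
    [280,450,50,0,0,1.3,85],
    [280,500,50,0,0,1.4,85],
    [280,550,50,0,0,1.5,85],
    [280,600,50,0,0,1.6,85],
  ],
)

```text
clock: 1.35
tcp_pos: [0.5294, -0.1096, 0.2452]
orientation: [-1.703, -2.64, -0.0]
contact_force: [1.0, 0.1, -0.2]
grip_width: 0.0851
```

Call:
play_rows(
  plan=[
    [0,45,0,0,0,0.1,85],
    [0,90,0,0,0,0.2,85],
    [0,135,0,0,0,0.3,85],
    [0,180,0,0,0,0.4,85],
    [0,225,0,0,0,0.5,85],
    [0,270,0,0,0,0.6,85],
    [0,315,0,0,0,0.7,85],
    [0,360,0,0,0,0.8,85],
    [-3,405,-20,0,0,0.8,85],
    [-3,450,-40,0,0,0.8,85],
    [-3,499,-60,0,0,0.8,85],
    [-3,499,-60,0,0,0.8,85],
  ],
)

```text
clock: 2.55
tcp_pos: [0.5216, 0.3935, 0.1822]
orientation: [-0.532, -3.09, -0.001]
contact_force: [-0.7, 0.2, -0.2]
grip_width: 0.085
```

```bash
python3 - <<'E'
from h import *
f=save('wrist','w1'); o=r.get_obs(); print(o['tcp_pos'],o['orientation'],o['joints'].round(2),o['clock'])
E
```

```text
[0.52322908 0.39094819 0.18306812] [-5.36445367e-01 -3.09120910e+00  6.62135727e-04] [-0.21  0.57 -0.76  1.58  0.41  1.17  0.17] 2.6
```

View pics/w1.png

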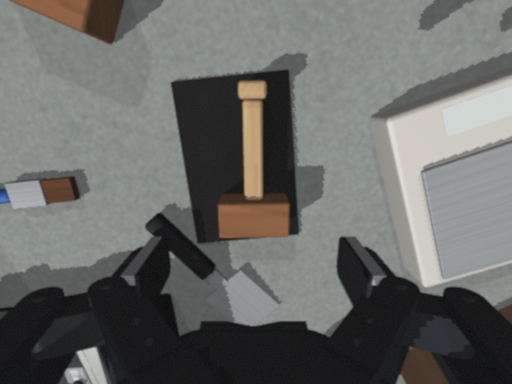

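```bash
python3 - <<'E'
from h import *
f=load('w1'); a=cv2.resize(f['color'][60:250,170:330],None,fx=3.1,fy=3.1,interpolation=cv2.INTER_CUBIC); cv2.imwrite('pics/w1c.png',a)
print((-f['R'].T@f['t']).round(3)); print(proj(f,[.5263,.3897,.028]),proj(f,[.5734,.3729,.05]),proj(f,[.427,.425,.04]))
from scipy.spatial.transform import Rotation as R
o=r.get_obs();M=R.from_rotvec(o['orientation']).as_matrix();print(np.degrees(np.arctan2(M[1,1],M[0,1])))
E
```

```text
[0.457 0.416 0.361]
[252.03888001 174.6332108 ] [251.90118298 220.37382945] [251.97252123  79.83022541]
70.31012269107723
```

View pics/w1c.png

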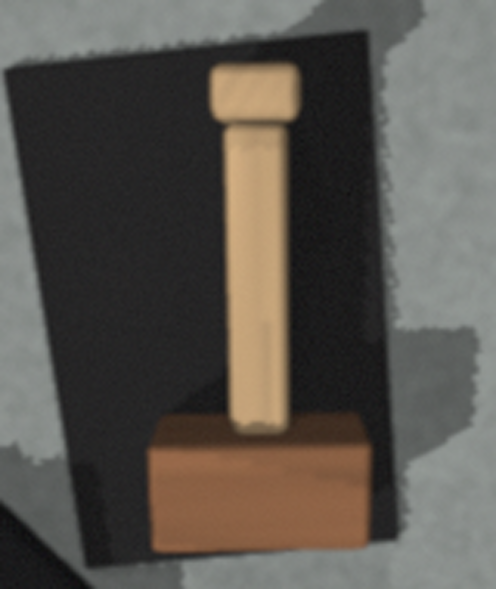

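```bash
python3 - <<'E'
from h import *
f=load('w1')
T=lambda p:(p[0]/3.1+170-.35,p[1]/3.1+60-.35)
h=[pz(f,*T(p),.05)[:2]*1000 for p in[(149,447),(371,444),(367,548),(153,551)]]
c=np.mean(h,0);d=h[1]-h[0]+h[2]-h[3];print(np.round(h,1),c,np.linalg.norm(d)/2,np.degrees(np.arctan2(d[1],d[0])))
e=pz(f,*T((255,93)),.05)[:2]*1000; ee=pz(f,*T((259,410)),.04)[:2]*1000
print(e,ee,np.degrees(np.arctan2(*(c-e)[::-1])),np.linalg.norm(c-e), np.degrees(np.arctan2(*(c-ee)[::-1])))
E
```

```text
[[541.  342.5]
 [567.4 420.8]
 [607.1 406.7]
 [580.8 328.6]] [574.08053833 374.64477181] 82.50635760488119 71.36314324294896
[436.87772672 421.47280471] [543.85388517 384.971662  ] -18.84503987330492 144.9740534743098 -18.862654605378054
```

Call:
play_rows(
  plan=[
    [2,-1,-40,0,0,0.012,85],
    [2,-1,-80,0,0,0.012,85],
    [2,-1,-110,0,0,0.012,85],
    [2,-1,-120,0,0,0.012,85],
    [2,-1,-120,0,0,0.012,85],
    [2,-1,-120,0,0,0.012,85],
    [2,-1,-120,0,0,0.012,85],
  ],
)

```text
clock: 3.3
tcp_pos: [0.5295, 0.3872, 0.0676]
orientation: [0.528, 3.094, 0.004]
contact_force: [0.3, 0.7, -0.3]
grip_width: 0.0848
```

```bash
cat >> h.py <<'E'
from scipy.spatial.transform import Rotation as Ro
def st():
    o=r.get_obs();M=Ro.from_rotvec(o['orientation']).as_matrix()
    print('tcp',(o['tcp_pos']*1000).round(1),'yaw_y',np.degrees(np.arctan2(M[1,1],M[0,1])).round(2),'tilt',M[:2,2].round(4),'F',o['contact_force'].round(1),'M',o['moment'].round(2),'w',round(o['grip_width']*1000,1),'t',o['clock'])
    return o
E
python3 -c "
from h import *
st()"
```

```text
tcp [529.5 387.2  67.6] yaw_y 70.62 tilt [0.0027 0.0021] F [ 0.3  0.7 -0.3] M [ 0.   -0.03 -0.05] w 84.8 t 3.3
```

Call:
play_rows(
  plan=[
    [-1,2,-30,0,0,0.007,85],
    [-1,2,-50,0,0,0.007,85],
    [-1,2,-57,0,0,0.007,85],
    [-1,2,-57,0,0,0.007,85],
    [-1,2,-57,0,0,0.007,60],
    [-1,2,-57,0,0,0.007,35],
    [-1,2,-57,0,0,0.007,15],
    [-1,2,-57,0,0,0.007,10],
    [-1,2,-57,0,0,0.007,10],
    [-1,2,-57,0,0,0.007,10],
    [-1,2,-57,0,0,0.007,10],
    [-1,2,-57,0,0,0.007,10],
  ],
  grip_force=110,
)

```text
clock: 4.5
tcp_pos: [0.5273, 0.3883, 0.0083]
orientation: [-0.517, -3.099, -0.0]
contact_force: [0.1, 0.8, 0.7]
grip_width: 0.0099
```

```bash
python3 -c "
from h import *
st()"
```

```text
tcp [527.3 388.3   8.3] yaw_y 71.04 tilt [-0.0001  0.    ] F [0.1 0.8 0.7] M [ 0.02 -0.02 -0.02] w 9.9 t 4.5
```

```bash
python3 - <<'E'
from h import *
save('wrist','w2');f=save('scene','s2');g=f['color'][60:200,270:460]
cv2.imwrite('pics/s2c.png',cv2.resize(g,None,fx=4,fy=4,interpolation=cv2.INTER_CUBIC)); st()
E
```

```text
tcp [527.2 388.3   8.3] yaw_y 71.05 tilt [-0.0001 -0.    ] F [ 1.  -0.8 -0.4] M [ 0.03  0.02 -0.07] w 9.6 t 4.6
```

View pics/w2.png

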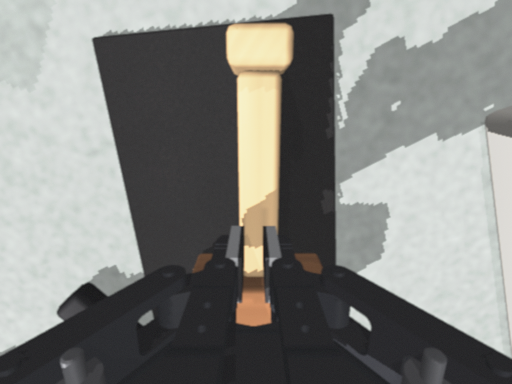

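View pics/s2c.png

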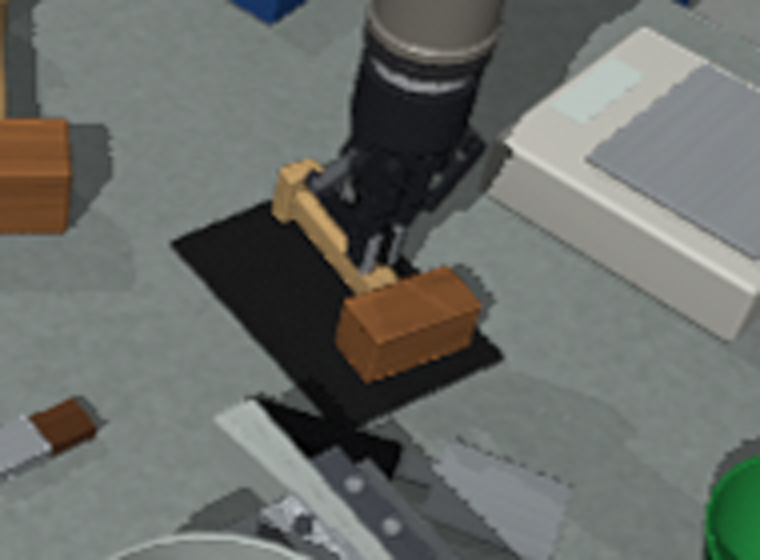

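```bash
python3 - <<'E'
from h import *
f=load('w2')
for u,v in[(258,200),(258,240),(254,250),(254,265),(254,300),(236,232),(270,232),(236,245),(272,245),(238,260),(270,260),(240,280),(205,265)]:
    p=px(f,u,v)*1000; d=p[:2]-[527.2,388.3]; y=np.array([.325,.9457]);x=np.array([.9457,-.325])
    print(u,v,p.round(1),'mx',round(d@x,1),'my',round(d@y,1))
cv2.imwrite('pics/w2c.png',cv2.resize(f['color'][190:350,170:340],None,fx=3.6,fy=3.6,interpolation=cv2.INTER_CUBIC))
E
```

```text
258 200 [507.3 397.4  40. ] mx -21.8 my 2.2
258 240 [529.7 389.9  40.4] mx 1.9 my 2.3
254 250 [534.6 385.8  41.1] mx 7.8 my 0.0
254 265 [544.4 382.4  39.7] mx 18.2 my 0.1
254 300 [560.  377.1  49.7] mx 34.6 my 0.1
236 232 [514.4 383.2  56.8] mx -10.4 my -9.0
270 232 [519.4 399.3  57.9] mx -11.0 my 7.9
236 245 [514.7 384.   70.8] mx -10.5 my -8.2
272 245 [520.2 399.3  70.2] mx -10.2 my 8.1
238 260 [516.5 384.9  81.5] mx -9.0 my -6.7
270 260 [521.  397.5  81.2] mx -8.9 my 6.6
240 280 [526.  382.4  81.1] mx 0.8 my -6.0
205 265 [510.3 373.9  89.3] mx -11.3 my -19.1
```

View pics/w2c.png

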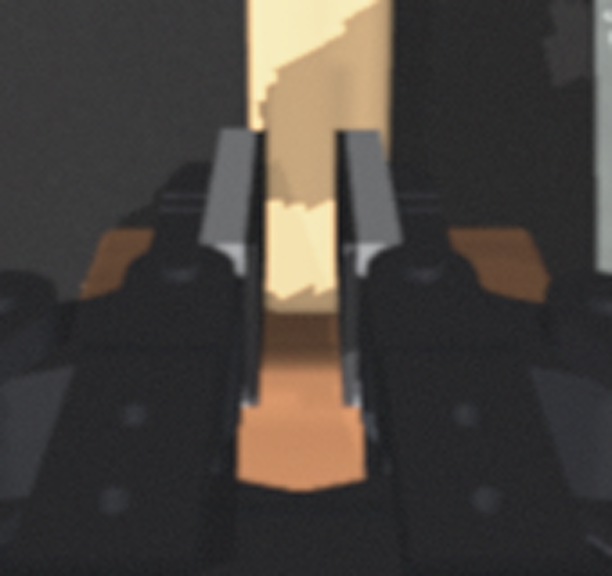

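Call:
play_rows(
  plan=[
    [0,0,0,0,0,0,0],
    [0,0,0,0,0,0,0],
    [0,0,0,0,0,0,0],
  ],
  grip_force=60,
)

```text
clock: 4.9
tcp_pos: [0.5273, 0.3884, 0.0083]
orientation: [-0.517, -3.099, -0.0]
contact_force: [0.2, -0.5, -0.4]
grip_width: -0.0001
```

```bash
python3 - <<'E'
from h import *
o=st(); print(o['joints'].round(3))
f=save('scene','s3');g=f['color'][90:150,330:400]
cv2.imwrite('pics/s3c.png',cv2.resize(g,None,fx=9,fy=9,interpolation=cv2.INTER_CUBIC))
print(proj(f,[.5273,.3884,.0083]))
w=save('wrist','w3');cv2.imwrite('pics/w3c.png',cv2.resize(w['color'][190:350,170:340],None,fx=3.6,fy=3.6,interpolation=cv2.INTER_CUBIC))
print(proj(w,[.5273,.3884,.0083]), [ (v,(px(w,247,v)*1000).round(0)) for v in range(215,270,5)])
for v in range(95,150,4):
  print(v,[tuple((px(f,u,v)*1000).round(0).astype(int)) for u in range(355,376,4)])
E
```

```text
tcp [527.3 388.4   8.3] yaw_y 71.05 tilt [-0.0001  0.0001] F [ 0.2 -0.5 -0.4] M [ 0.   -0.07 -0.02] w -0.1 t 4.9
[-0.272  0.753 -0.661  1.702  0.572  0.888  0.066]
[360.10192531 133.96858406]
[254.02789274 216.31546994] [(215, array([514., 389.,  39.])), (220, array([516., 388.,  40.])), (225, array([519., 387.,  41.])), (230, array([517., 388.,  53.])), (235, array([516., 388.,  60.])), (240, array([516., 389.,  66.])), (245, array([517., 389.,  70.])), (250, array([516., 389.,  75.])), (255, array([516., 389.,  80.])), (260, array([517., 389.,  82.])), (265, array([515., 389.,  90.]))]
95 [(np.int64(406), np.int64(516), np.int64(-2)), (np.int64(516), np.int64(352), np.int64(166)), (np.int64(530), np.int64(348), np.int64(177)), (np.int64(539), np.int64(351), np.int64(181)), (np.int64(548), np.int64(353), np.int64(186)), (np.int64(554), np.int64(362), np.int64(185))]
99 [(np.int64(509), np.int64(349), np.int64(150)), (np.int64(520), np.int64(350), np.int64(157)), (np.int64(526), np.int64(359), np.int64(155)), (np.int64(533), np.int64(367), np.int64(154)), (np.int64(537), np.int64(380
[... 2748 characters left out ...]
, (np.int64(572), np.int64(351), np.int64(49)), (np.int64(579), np.int64(359), np.int64(49)), (np.int64(587), np.int64(367), np.int64(49))]
143 [(np.int64(548), np.int64(337), np.int64(24)), (np.int64(561), np.int64(334), np.int64(37)), (np.int64(574), np.int64(332), np.int64(49)), (np.int64(581), np.int64(339), np.int64(49)), (np.int64(588), np.int64(349), np.int64(47)), (np.int64(592), np.int64(362), np.int64(41))]
147 [(np.int64(550), np.int64(339), np.int64(9)), (np.int64(566), np.int64(331), np.int64(27)), (np.int64(578), np.int64(329), np.int64(38)), (np.int64(584), np.int64(340), np.int64(35)), (np.int64(590), np.int64(352), np.int64(30)), (np.int64(594), np.int64(366), np.int64(24))]
```

View pics/s3c.png

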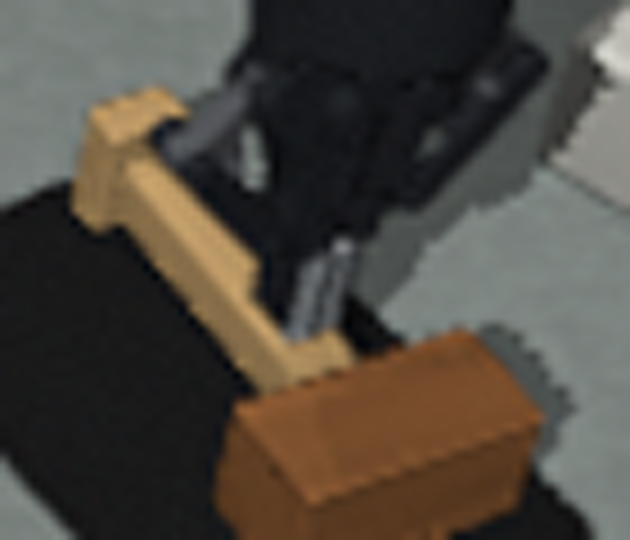

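View pics/w3c.png

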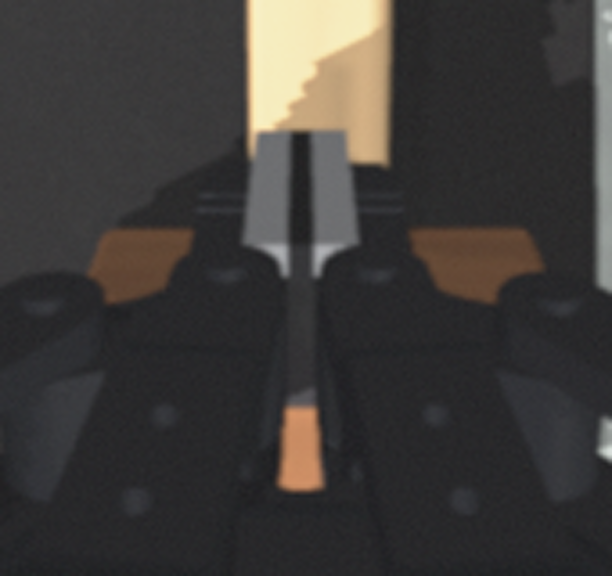

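```bash
python3 - <<'E'
from h import *
f=load('w1')
for u,v in[(158,240),(150,245),(150,260),(140,275),(165,262),(342,240),(350,245),(352,260),(365,275),(150,290),(100,300)]:
    print(u,v,(px(f,u,v)*1000-[523.2,390.9,183]).round(0))
cv2.imwrite('pics/w1d.png',cv2.resize(f['color'][200:384,80:440],None,fx=2.2,fy=2.2))
E
```

```text
158 240 [-26. -36.  57.]
150 245 [-27. -38.  61.]
150 260 [-25. -34.  74.]
140 275 [-25. -35.  85.]
165 262 [-14. -38.  56.]
342 240 [ 5. 45. 53.]
350 245 [ 4. 47. 61.]
352 260 [ 7. 45. 68.]
365 275 [ 5. 45. 83.]
150 290 [-14. -38.  78.]
100 300 [-28. -40. 102.]
```

View pics/w1d.png

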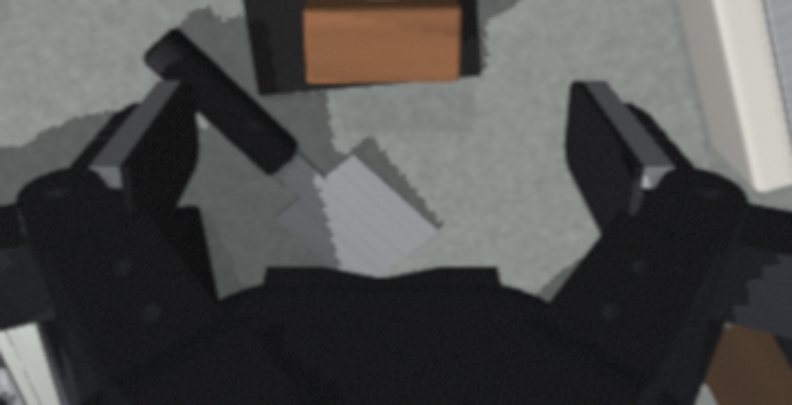

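Wrist and scene depth both put the shut fingertips at z≈43 mm while the reported TCP is at 8 mm. The real tips sit about 35 mm above the reported point, so the fingers closed just above the handle and touched nothing. I'll open, go 30 mm lower, and close again.

Call:
play_rows(
  plan=[
    [0,0,3,0,0,0,60],
    [0,1,3,0,0,0,60],
    [0,1,3,0,0,0,60],
    [0,1,3,0,0,0,60],
    [0,1,3,0,0,0,60],
    [0,1,-5,0,0,0,60],
    [0,1,-15,0,0,0,60],
    [0,1,-20,0,0,0,60],
    [0,1,-20,0,0,0,60],
  ],
  grip_force=60,
)

```text
clock: 5.9
tcp_pos: [0.5265, 0.3885, -0.0133]
orientation: [-0.517, -3.097, 0.003]
contact_force: [-1.0, 0.1, -0.5]
grip_width: 0.0602
```

```bash
python3 - <<'E'
from h import *
st()
w=save('wrist','w4');print([ (v,(px(w,u,v)*1000).round(0)) for u,v in[(190,225),(190,232),(190,240),(190,250),(185,245),(315,240),(315,232)]])
E
```

```text
tcp [526.5 388.5 -13.3] yaw_y 71.05 tilt [-0.0019 -0.0016] F [-1.   0.1 -0.5] M [ 0.01  0.03 -0.04] w 60.2 t 5.9
[(225, array([512., 353.,   6.])), (232, array([506., 362.,  35.])), (240, array([507., 363.,  43.])), (250, array([512., 361.,  44.])), (245, array([507., 363.,  49.])), (240, array([528., 419.,  40.])), (232, array([527., 421.,  35.]))]
```

View pics/w4.png

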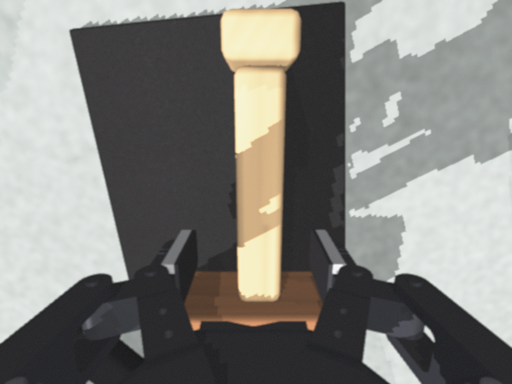

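Call:
play_rows(
  plan=[
    [0,1,-6,0,0,0,60],
    [0,1,-12,0,0,0,60],
    [0,1,-12,0,0,0,60],
    [0,1,-12,0,0,0,40],
    [0,1,-12,0,0,0,30],
    [0,1,-12,0,0,0,22],
    [0,1,-12,0,0,0,15],
    [0,1,-12,0,0,0,10],
    [0,1,-12,0,0,0,10],
    [0,1,-12,0,0,0,10],
  ],
  grip_force=60,
)

```text
clock: 6.95
tcp_pos: [0.5276, 0.3909, -0.0231]
orientation: [0.517, 3.098, 0.001]
contact_force: [-0.4, 1.0, 4.7]
grip_width: 0.0212
```

```bash
python3 - <<'E'
from h import *
st()
E
```

```text
tcp [527.6 390.9 -23.1] yaw_y 71.05 tilt [0.0007 0.0008] F [-0.4  1.   4.7] M [0.11 0.04 0.05] w 21.2 t 6.95
```

Call:
play_rows(
  plan=[
    [0,0,0,0,0,0,5],
    [0,0,0,0,0,0,5],
    [0,0,15,0,0,0,5],
    [0,0,40,0,0,0,5],
    [0,0,70,0,0,0,5],
    [0,0,100,0,0,-0.1,5],
    [-3,0,115,0,0,-0.25,5],
    [-6,0,120,0,0,-0.4,5],
    [-12,0,120,0,0,-0.55,5],
    [-12,0,120,0,0,-0.7,5],
    [-12,0,120,0,0,-0.85,5],
    [-12,0,120,0,0,-1.0,5],
  ],
  grip_force=110,
)

```text
clock: 8.15
tcp_pos: [0.5146, 0.3895, 0.0963]
orientation: [-1.947, -2.465, 0.003]
contact_force: [0.7, 0.6, -2.5]
grip_width: 0.0201
```

Call:
play_rows(
  plan=[
    [0,-10,0,0,0,-0.12,5],
    [0,-30,0,0,0,-0.24,5],
    [0,-60,0,0,0,-0.36,5],
    [0,-90,0,0,0,-0.48,5],
    [0,-120,0,0,0,-0.48,5],
    [0,-145,0,0,0,-0.48,5],
    [0,-155,0,0,0,-0.48,5],
    [0,-155,0,0,0,-0.48,5],
    [0,-155,0,0,0,-0.48,5],
  ],
)

```text
clock: 9.05
tcp_pos: [0.5151, 0.2367, 0.0966]
orientation: [-2.47, -1.94, -0.001]
contact_force: [1.0, 0.5, -2.5]
grip_width: 0.0202
```

```bash
python3 - <<'E'
from h import *
st()
f=save('scene','s5');t=save('top','t5')
cv2.imwrite('pics/s5c.png',cv2.resize(f['color'][90:230,280:450],None,fx=4.5,fy=4.5,interpolation=cv2.INTER_CUBIC))
cv2.imwrite('pics/t5c.png',cv2.resize(t['color'][90:240,100:260],None,fx=4.5,fy=4,interpolation=cv2.INTER_CUBIC))
E
```

```text
tcp [515.1 236.7  96.6] yaw_y -13.7 tilt [-0.      0.0012] F [ 1.   0.5 -2.5] M [0.11 0.02 0.01] w 20.2 t 9.05
```

View pics/s5c.png

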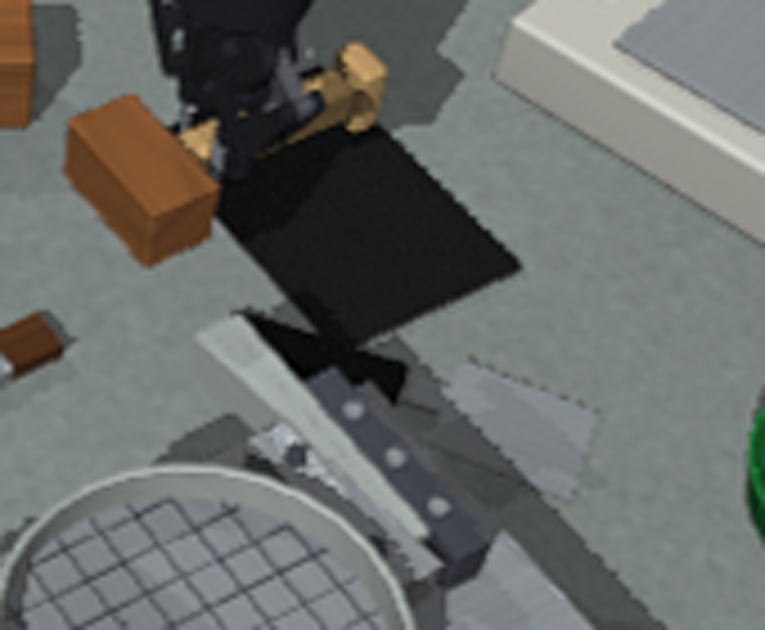

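View pics/t5c.png

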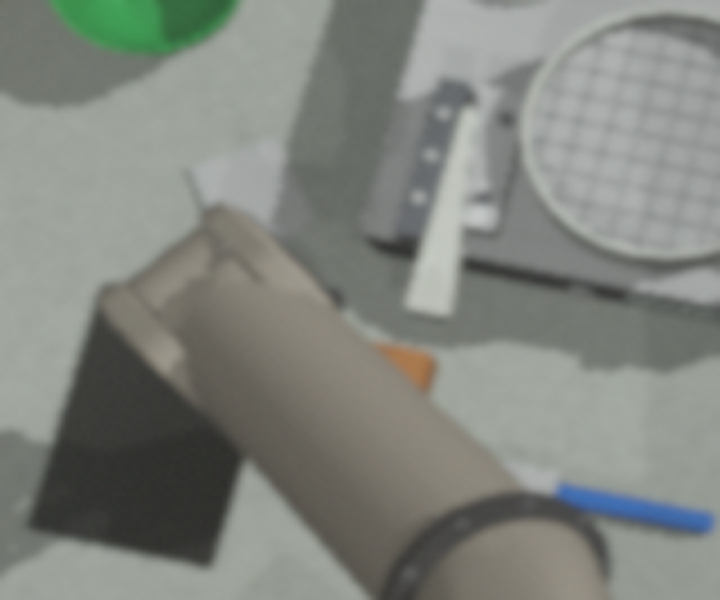

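```bash
python3 - <<'E'
from h import *
f=load('s5');T=lambda p:(p[0]/4.5+280-.4,p[1]/4.5+90-.4)
pts=[(150,218),(217,187),(133,97),(68,123)]
D=[px(f,*np.round(T(p)))*1000 for p in[(140,150),(110,130),(150,180),(170,180)]]
print(np.round(D,1)); z=np.median([d[2] for d in D])/1000
q=[pz(f,*T(p),z)[:2]*1000 for p in pts];print(z,np.round(q,1),np.mean(q,0).round(1))
fm=(q[0]+q[1])/2;bm=(q[2]+q[3])/2;d=fm-bm;print('face',fm,'len',np.linalg.norm(d),'yaw',np.degrees(np.arctan2(d[1],d[0])),'face-tcp',fm-[515.1,236.7])
E
```

```text
[[502.7 187.4 168.9]
 [479.3 187.7 168.8]
 [522.2 173.2 169.4]
 [528.  181.  168.3]]
0.16883271592798393 [[539.6 154.2]
 [548.5 196.4]
 [471.5 214.4]
 [461.3 174. ]] [505.2 184.7]
face [544.05152816 175.28644749] len 79.90330239167356 yaw -13.678797342651308 face-tcp [ 28.95152816 -61.41355251]
```

Call:
play_rows(
  plan=[
    [0,2,-25,0,0,0,5],
    [0,2,-45,0,0,0,5],
    [5,1,-49,0,0,0,5],
    [15,-2,-49,0,0,0,5],
    [19,-3,-49,0,0,0,5],
    [19,-3,-49,0,0,0,5],
    [19,-3,-49,0,0,0,5],
  ],
)

```text
clock: 9.85
tcp_pos: [0.5349, 0.2326, 0.0481]
orientation: [2.472, 1.939, 0.002]
contact_force: [-0.7, -0.1, -2.2]
grip_width: 0.0204
```

```bash
python3 - <<'E'
from h import *
st()
f=save('scene','s6');t=save('top','t6')
cv2.imwrite('pics/s6c.png',cv2.resize(f['color'][100:220,280:400],None,fx=5,fy=5,interpolation=cv2.INTER_CUBIC))
cv2.imwrite('pics/t6c.png',cv2.resize(t['color'][120:200,150:250],None,fx=7,fy=7,interpolation=cv2.INTER_CUBIC))
E
```

```text
tcp [534.9 232.6  48.1] yaw_y -13.78 tilt [0.0011 0.0007] F [-0.7 -0.1 -2.2] M [ 0.12 -0.05  0.01] w 20.4 t 9.85
```

View pics/s6c.png

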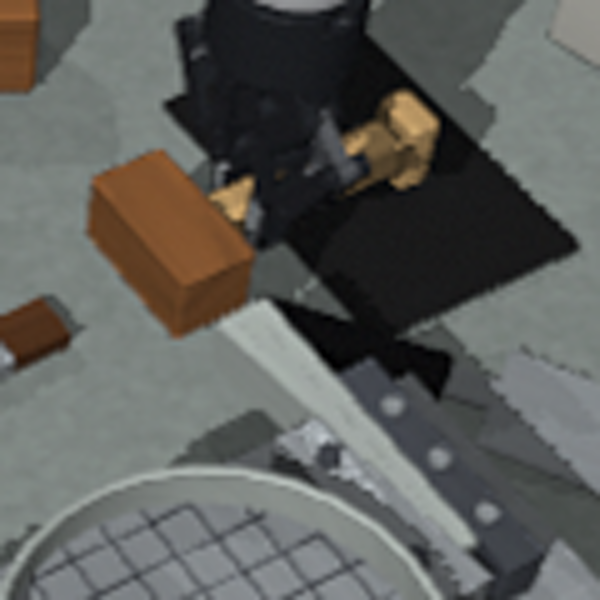

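View pics/t6c.png

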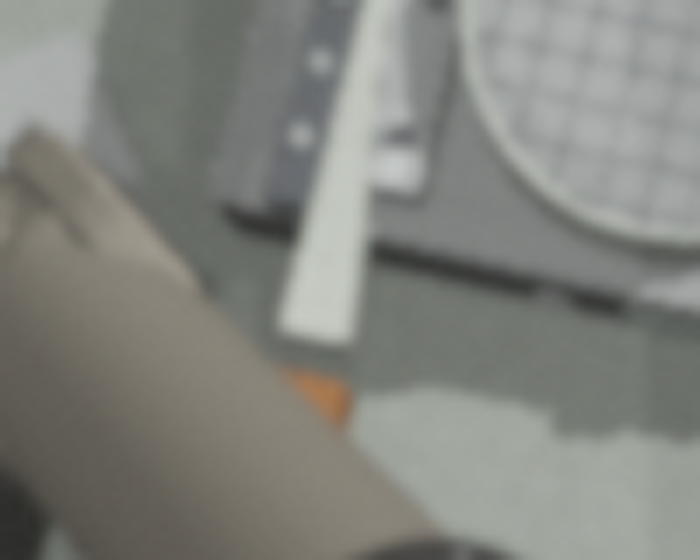

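```bash
python3 - <<'E'
from h import *
A=np.array([.971,-.2385]);L=np.array([.2385,.971])
f=load('s6');T=lambda p:(p[0]/5+280-.4,p[1]/5+100-.4)
for n,p,z in[('hR',(180,287),.1203),('hL',(252,257),.1203),('hRbot',(178,337),.0763),('hLbot',(249,302),.0763),('wL',(268,300),.11),('wR',(220,322),.11)]:
    q=pz(f,*T(p),z)[:2]*1000;print(n,q.round(1),'along',round(q@A,1),'lat',round(q@L,1))
f=load('t6');T=lambda p:(p[0]/7+150-.43,p[1]/7+120-.43)
for n,p,z in[('hR',(352,380),.1203),('hL?',(285,370),.1203),('wL',(278,332),.11),('wR',(354,346),.11)]:
    q=pz(f,*T(p),z)[:2]*1000;print(n,q.round(1),'along',round(q@A,1),'lat',round(q@L,1))
E
```

```text
hR [558.4 150.5] along 506.3 lat 279.3
hL [569.2 190.3] along 507.3 lat 320.5
hRbot [557.1 157.4] along 503.4 lat 285.7
hLbot [565.9 200.5] along 501.7 lat 329.6
wL [587.9 182.9] along 527.2 lat 317.8
wR [581.3 155.4] along 527.4 lat 289.6
hR [560.7 150.9] along 508.4 lat 280.3
hL? [565.4 180.3] along 506.0 lat 309.9
wL [584.5 184.8] along 523.5 lat 318.9
wR [577.9 151.3] along 525.1 lat 284.7
```

Head and wedge centres agree laterally within about 1–2 mm, and the gap is about 18 mm. First light tap.

Call:
play_rows(
  plan=[
    [5,0,0,0,0,0,5],
    [10,-1,0,0,0,0,5],
    [14,-2.5,0,0,0,0,5],
    [17,-3,0,0,0,0,5],
    [20,-4,0,0,0,0,5],
    [23,-4.6,0,0,0,0,5],
    [25,-5,0,0,0,0,5],
  ],
)

```text
clock: 10.65
tcp_pos: [0.5593, 0.2274, 0.0472]
orientation: [-2.471, -1.939, 0.0]
contact_force: [-1.4, 0.6, -2.2]
grip_width: 0.0205
```

```bash
python3 -c "
from h import *
o=st();p=o['tcp_pos'][:2]*1000;print('along',p@[.971,-.2385],'lat',p@[.2385,.971])"
```

```text
tcp [559.3 227.4  47.2] yaw_y -13.75 tilt [-0.0004  0.0001] F [-1.4  0.6 -2.2] M [ 0.17  0.21 -0.04] w 20.5 t 10.65
along 488.79974198468335 lat 354.2122493408062
```

Call:
play_rows(
  plan=[
    [-8,2,0,0,0,0,5],
    [-19,4.7,0,0,0,0,5],
    [-19,4.7,0,0,0,0,5],
  ],
)

```text
clock: 10.95
tcp_pos: [0.5376, 0.233, 0.0472]
orientation: [-2.468, -1.942, 0.002]
contact_force: [0.5, 0.1, -3.1]
grip_width: 0.0201
```

```bash
cat >> h.py <<'E'
A=np.array([.971,-.2385]);L=np.array([.2385,.971])
def look(n):
    f=save('scene',n); cv2.imwrite('pics/'+n+'c.png',cv2.resize(f['color'][100:240,270:400],None,fx=4.5,fy=4.2,interpolation=cv2.INTER_CUBIC))
    o=st();p=o['tcp_pos'][:2]*1000;print('along',(p@A).round(1),'lat',(p@L).round(1)); return f
E
python3 -c "
from h import *
look('s7')"
```

```text
tcp [538.8 232.6  47.3] yaw_y -13.64 tilt [-0.0007 -0.0001] F [ 0.5  0.  -3.1] M [ 0.04 -0.06  0.02] w 20.4 t 11.0
along 467.7 lat 354.4
```

View pics/s7c.png

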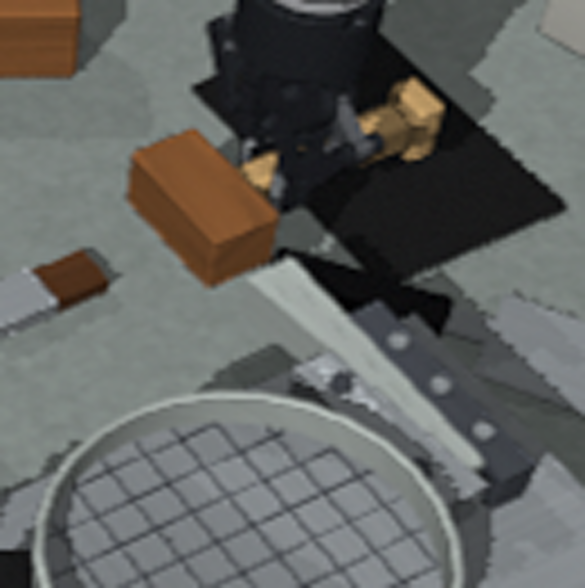

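Call:
play_rows(
  plan=[
    [5,-1.2,0,0,0,0,5],
    [10,-2.4,0,0,0,0,5],
    [15,-3.7,0,0,0,0,5],
    [19,-4.7,0,0,0,0,5],
    [22,-5.4,0,0,0,0,5],
    [25,-6.2,0,0,0,0,5],
  ],
)

```text
clock: 11.6
tcp_pos: [0.5651, 0.2259, 0.0472]
orientation: [-2.471, -1.939, 0.001]
contact_force: [-3.0, 0.8, -1.7]
grip_width: 0.0202
```

Call:
play_rows(
  plan=[
    [0,0,0,0,0,0,5],
    [-8,2,0,0,0,0,5],
    [-20,4.9,0,0,0,0,5],
    [-20,4.9,0,0,0,0,5],
    [-12,2.9,0,0,0,0,5],
    [-7,1.7,0,0,0,0,5],
    [-2,0.5,0,0,0,0,5],
    [2,-0.5,0,0,0,0,5],
    [5,-1.2,0,0,0,0,5],
  ],
)

```text
clock: 12.5
tcp_pos: [0.569, 0.2248, 0.047]
orientation: [-2.471, -1.937, 0.004]
contact_force: [-11.2, 2.3, 2.2]
grip_width: 0.0203
```

```bash
python3 -c "
from h import *
look('s8')"
```

```text
tcp [568.8 224.8  46.9] yaw_y -13.78 tilt [-0.0037 -0.0003] F [-4.2 -0.2 -0.2] M [ 0.06  0.79 -0.2 ] w 20.4 t 12.55
along 498.7 lat 353.9
```

Call:
play_rows(
  plan=[
    [-8,2,0,0,0,0,5],
    [-20,4.9,0,0,0,0,5],
    [-20,4.9,0,0,0,0,5],
    [-12,2.9,0,0,0,0,5],
    [-7,1.7,0,0,0,0,5],
    [-2,0.5,0,0,0,0,5],
    [1,-0.2,0,0,0,0,5],
    [4,-1,0,0,0,0,5],
  ],
)

```text
clock: 13.35
tcp_pos: [0.5691, 0.2249, 0.0465]
orientation: [-2.467, -1.936, 0.012]
contact_force: [-20.8, 4.1, 7.6]
grip_width: 0.0204
```

```bash
python3 -c "
from h import *
o=st();p=o['tcp_pos'][:2]*1000;print('along',(p@A).round(1),'lat',(p@L).round(1))"
```

```text
tcp [569.1 224.9  46.5] yaw_y -13.77 tilt [-0.0098 -0.0004] F [-20.8   4.1   7.6] M [ 0.38  3.9  -0.86] w 20.4 t 13.35
along 499.0 lat 354.1
```

Call:
play_rows(
  plan=[
    [-8,2,0,0,0,0,5],
    [-20,4.9,0,0,0,0,5],
    [-20,4.9,0,0,0,0,5],
  ],
)

```text
clock: 13.65
tcp_pos: [0.5528, 0.2291, 0.0473]
orientation: [-2.47, -1.941, 0.001]
contact_force: [0.6, -0.8, -2.1]
grip_width: 0.0204
```

```bash
python3 -c "
from h import *
look('s9')"
```

```text
tcp [553.9 228.8  47.4] yaw_y -13.7 tilt [ 0.0003 -0.    ] F [-0.3  0.1 -2.2] M [ 0.03 -0.01 -0.07] w 20.6 t 13.7
along 483.3 lat 354.2
```

View pics/s9c.png

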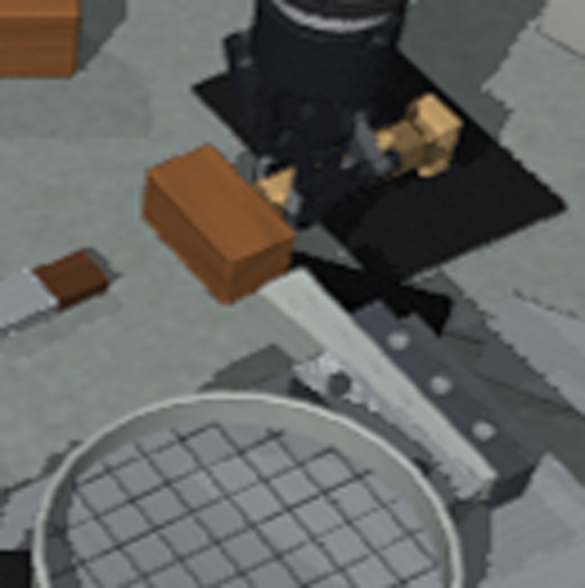

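Tight now: about 21 N with the face stopped at the same place. Repeat equal taps and compare the stop position.

Call:
play_rows(
  plan=[
    [4,-1,0,0,0,0,5],
    [9,-2.2,0,0,0,0,5],
    [14,-3.4,0,0,0,0,5],
    [17,-4.1,0,0,0,0,5],
    [20,-4.9,0,0,0,0,5],
  ],
)

```text
clock: 14.2
tcp_pos: [0.5692, 0.2249, 0.0465]
orientation: [-2.467, -1.936, 0.012]
contact_force: [-20.8, 3.0, 8.4]
grip_width: 0.0199
```

```bash
python3 -c "
from h import *
o=st();p=o['tcp_pos'][:2]*1000;print('along',(p@A).round(1),'lat',(p@L).round(1))"
```

```text
tcp [569.2 224.9  46.5] yaw_y -13.76 tilt [-0.0097 -0.0004] F [-20.8   3.    8.4] M [ 0.36  3.89 -0.93] w 19.9 t 14.2
along 499.0 lat 354.2
```

Call:
play_rows(
  plan=[
    [-8,2,0,0,0,0,5],
    [-20,4.9,0,0,0,0,5],
    [-20,4.9,0,0,0,0,5],
    [-16,3.9,0,0,0,0,5],
    [-11,2.7,0,0,0,0,5],
    [-6,1.5,0,0,0,0,5],
    [-3,0.7,0,0,0,0,5],
    [0,0,0,0,0,0,5],
  ],
)

```text
clock: 15.0
tcp_pos: [0.5692, 0.2249, 0.0465]
orientation: [-2.467, -1.936, 0.012]
contact_force: [-21.0, 4.1, 6.2]
grip_width: 0.02
```

```bash
python3 -c "
from h import *
o=st();p=o['tcp_pos'][:2]*1000;print('along',(p@A).round(1),'lat',(p@L).round(1))"
```

```text
tcp [569.2 224.9  46.5] yaw_y -13.77 tilt [-0.0097 -0.0004] F [-21.    4.1   6.2] M [ 0.36  3.83 -0.86] w 20.0 t 15.0
along 499.0 lat 354.1
```

Call:
play_rows(
  plan=[
    [-8,2,0,0,0,0,5],
    [-20,4.9,0,0,0,0,5],
    [-20,4.9,0,0,0,0,5],
  ],
)

```text
clock: 15.3
tcp_pos: [0.5529, 0.2291, 0.0473]
orientation: [-2.47, -1.941, 0.001]
contact_force: [-0.2, 0.0, -3.5]
grip_width: 0.0202
```

Call:
play_rows(
  plan=[
    [4,-1,0,0,0,0,5],
    [9,-2.2,0,0,0,0,5],
    [14,-3.4,0,0,0,0,5],
    [17.4,-4.2,0,0,0,0,5],
    [20.5,-5,0,0,0,0,5],
  ],
)

```text
clock: 15.8
tcp_pos: [0.5691, 0.2249, 0.0464]
orientation: [-2.467, -1.935, 0.014]
contact_force: [-22.0, 4.7, 7.7]
grip_width: 0.02
```

```bash
python3 -c "
from h import *
o=st();p=o['tcp_pos'][:2]*1000;print('along',(p@A).round(1),'lat',(p@L).round(1))"
```

```text
tcp [569.1 224.9  46.4] yaw_y -13.77 tilt [-0.0106 -0.0005] F [-22.    4.7   7.7] M [ 0.41  4.13 -0.99] w 20.0 t 15.8
along 499.0 lat 354.1
```

Call:
play_rows(
  plan=[
    [-8,2,0,0,0,0,5],
    [-25,6.1,0,0,0,0,5],
    [-45,11,0,0,0,0,5],
    [-60,15,20,0,0,0,5],
    [-60,15,50,0,0,0,5],
    [-60,15,50,0,0,0,5],
    [-60,15,50,0,0,0,5],
  ],
)

```text
clock: 16.5
tcp_pos: [0.516, 0.2383, 0.0978]
orientation: [2.472, 1.938, 0.003]
contact_force: [0.5, -0.3, -2.8]
grip_width: 0.0204
```

```bash
python3 -c "
from h import *
f=look('s10');f=f['color'][90:300,240:410]
cv2.imwrite('pics/s10d.png',cv2.resize(f,None,fx=4,fy=2.8,interpolation=cv2.INTER_CUBIC))
t=save('top','t10');cv2.imwrite('pics/t10c.png',cv2.resize(t['color'][55:195,165:300],None,fx=4.6,fy=4.2,interpolation=cv2.INTER_CUBIC))
"
```

```text
tcp [515.2 237.9  96.9] yaw_y -13.81 tilt [ 0.0002 -0.0004] F [ 0.3 -0.1 -2.9] M [ 0.05 -0.02 -0.05] w 20.0 t 16.55
along 443.5 lat 353.8
```

View pics/s10d.png

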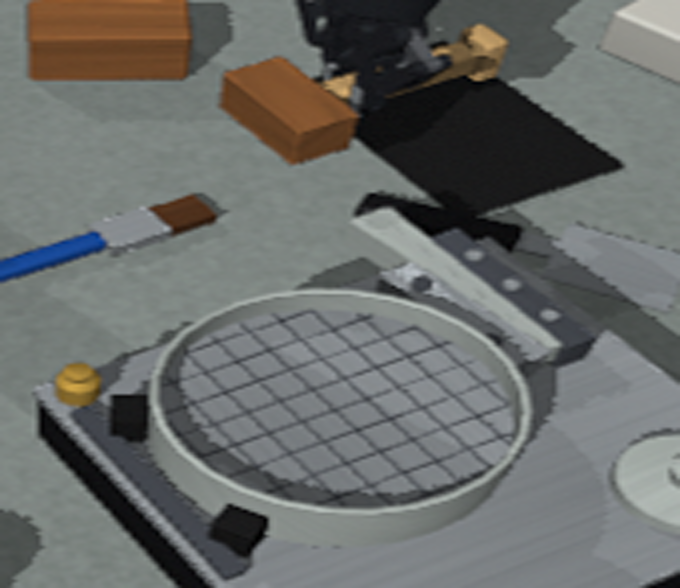

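View pics/t10c.png

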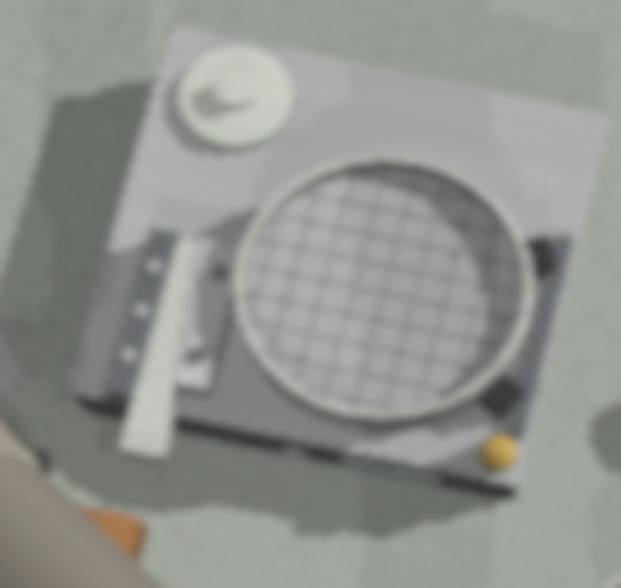

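The wedge advanced about 14 mm. Four taps at 21–22 N then moved it no further, stopping at 499.0 each time, and the sieve sits against the shoe and stops. Returning the mallet to the mat.

Call:
play_rows(
  plan=[
    [0,25,5,0,0,0,5],
    [0,60,5,0,0,0.1,5],
    [0,95,5,0,0,0.22,5],
    [0,125,5,0,0,0.35,5],
    [3,145,5,0,0,0.48,5],
    [6,153,5,0,0,0.62,5],
    [10,153,5,0,0,0.76,5],
    [15,153,5,0,0,0.9,5],
    [15,153,5,0,0,1.04,5],
    [15,153,5,0,0,1.18,5],
    [15,153,5,0,0,1.32,5],
    [15,153,5,0,0,1.46,5],
  ],
)

```text
clock: 17.8
tcp_pos: [0.5295, 0.3905, 0.1004]
orientation: [-0.54, -3.093, 0.003]
contact_force: [0.4, -0.3, -2.4]
grip_width: 0.0201
```

Call:
play_rows(
  plan=[
    [0,0,0,0,0,0.02,5],
    [0,0,-30,0,0,0.02,5],
    [0,0,-60,0,0,0.02,5],
    [0,0,-85,0,0,0.02,5],
    [0,0,-100,0,0,0.02,5],
    [0,0,-108,0,0,0.02,5],
    [0,0,-112,0,0,0.02,5],
    [0,0,-112,0,0,0.02,5],
    [0,0,-112,0,0,0.02,5],
  ],
)

```text
clock: 18.7
tcp_pos: [0.5304, 0.3922, -0.0085]
orientation: [0.518, 3.097, 0.002]
contact_force: [-0.7, 0.6, -2.5]
grip_width: 0.0204
```

```bash
python3 -c "
from h import *
look('s11')
f=save('wrist','w11')"
```

```text
tcp [530.4 392.2  -8.5] yaw_y 71.03 tilt [0.0014 0.0013] F [ 0.1 -0.2 -3.6] M [ 0.03  0.02 -0.03] w 20.0 t 18.75
along 421.5 lat 507.3
```

View pics/w11.png

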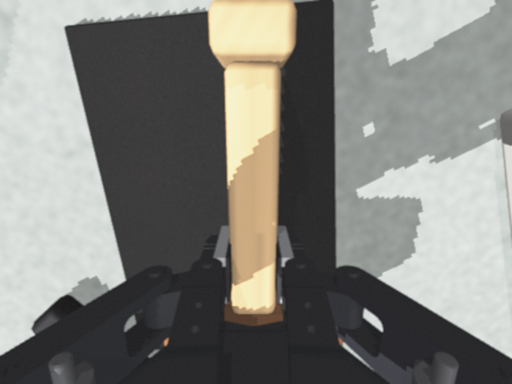

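Call:
play_rows(
  plan=[
    [0,0,-4,0,0,0,5],
    [0,0,-8,0,0,0,5],
    [0,0,-11,0,0,0,5],
    [0,0,-13,0,0,0,5],
    [0,0,-13,0,0,0,5],
  ],
)

```text
clock: 19.3
tcp_pos: [0.5297, 0.3915, -0.0228]
orientation: [-0.517, -3.099, 0.0]
contact_force: [0.1, 0.1, -2.5]
grip_width: 0.0199
```

Call:
play_rows(
  plan=[
    [0,0,-1,0,0,0,5],
    [0,0,-1.5,0,0,0,5],
    [0,0,-1.5,0,0,0,5],
  ],
)

```text
clock: 19.6
tcp_pos: [0.5298, 0.3916, -0.023]
orientation: [0.517, 3.098, -0.0]
contact_force: [-2.7, -3.0, 9.0]
grip_width: 0.0201
```

Contact with the mat (the vertical force went from −2.5 N to +9 N). Releasing gently.

Call:
play_rows(
  plan=[
    [0,0,0.5,0,0,0,5],
    [0,0,0.5,0,0,0,24],
    [0,0,0.5,0,0,0,30],
    [0,0,1,0,0,0,45],
    [0,0,1,0,0,0,60],
    [0,0,1,0,0,0,60],
    [0,0,1,0,0,0,60],
    [0,0,15,0,0,0,60],
    [0,0,40,0,0,0,60],
    [0,0,80,0,0,0,60],
    [0,0,120,0,0,0,60],
    [0,0,160,0,0,0,60],
  ],
  grip_force=30,
)

```text
clock: 20.8
tcp_pos: [0.5295, 0.3917, 0.1385]
orientation: [0.517, 3.099, 0.001]
contact_force: [0.0, -0.1, 0.5]
grip_width: 0.0601
```

Call:
play_rows(
  plan=[
    [-30,0,40,0,0,0,60],
    [-60,0,60,0,0,0,60],
    [-80,0,60,0,0,0,60],
    [-80,0,60,0,0,0,60],
  ],
)

```text
clock: 21.2
tcp_pos: [0.4467, 0.3929, 0.1983]
orientation: [0.51, 3.098, 0.002]
contact_force: [0.4, 0.3, 0.3]
grip_width: 0.06
```

```bash
python3 -c "
from h import *
f=save('scene','s12');st()
cv2.imwrite('pics/s12c.png',cv2.resize(f['color'][70:300,230:460],None,fx=2.6,fy=2.6,interpolation=cv2.INTER_CUBIC))
a=load('s10')
for n,g in(('s10',a),('s12',f)):
  K=g['camera_matrix']
  print(n,[ (px(g,u,v)*1000).round(0) for u,v in[(365,140),(375,135)]])
save('wrist','w12')
"
```

```text
tcp [448.8 392.  197.4] yaw_y 71.18 tilt [0.0019 0.0005] F [ 0.7 -0.1 -0.2] M [ 0.04 -0.03  0.06] w 60.5 t 21.25
s10 [array([551., 382.,   7.]), array([556., 420.,   3.])]
s12 [array([571., 343.,  50.]), array([577., 380.,  48.])]
```

View pics/s12c.png

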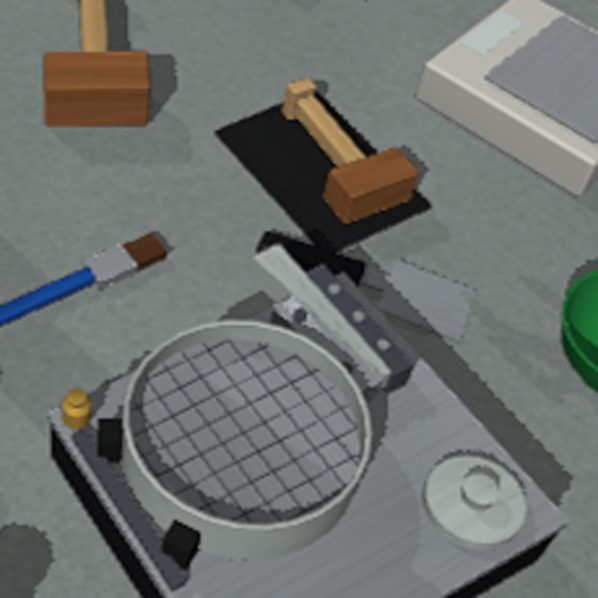

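View pics/w12.png

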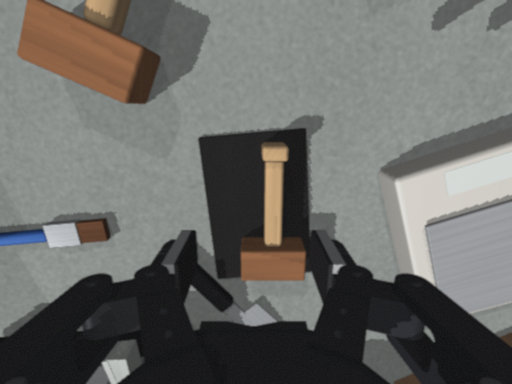

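```bash
python3 -c "
from h import *
print(r.hand_in())"
```

```text
the job is handed in; nothing more can be done
None
```

I knocked the wedge in until it would go no further, laid the mallet back on its mat and handed the job in at about 21 s. The system gave no verdict.

- **Grasp:** My first try closed just above the handle and touched nothing. The real fingertips sit about 35 mm above the reported TCP, which disagrees with the interface text. I went about 30 mm lower and gripped the handle properly, with a reading of 21 mm for the 22 mm handle.
- **Taps:** I gave seven separate taps in line with the wedge, drawing the mallet back about 20 mm between them. The first three slid the wedge in about 14 mm.
- **Seating:** The last four read 21–22 N, and the mallet stopped at the same place each time. Forces are read only at the end of each move, so brief higher peaks can't be ruled out. At that point the sieve looked to be against the shoe and both stops; I did not test it for tightness.
- **Last checks:** The mallet lies flat on the mat with its head top about 49 mm above the bench. The gripper is clear and reads no contact force. The shaker, sieve, weight, scraper and brush look undisturbed in the last scene picture; I did not look again at the cup, jar and block, which the arm did not go near while tapping.

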